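# Check that a scooter brake lever stops short of the bar

### The arm

A 6-joint arm with a two-finger parallel gripper is mounted at the origin on a cart in front of the work surface, level with it; the furniture and walls round the work are solid. World frame = base frame: x ahead of the robot, y to its left, z up, the work surface at z = 0. Lengths are in m, angles in rad, forces in N, time in s.
With the tool pointing down it reaches from about 0.375 to 0.975 m from the base axis. Payload 3.8 kg.
Tool frame: the origin (TCP) lies midway between the tips of the shut fingers; the grasp point (between the pads) lies 19 mm behind it; z points along the fingers, y is the line along which they close (so a half turn about z gives the same grasp; the last joint's range is limited). The gripper opens to 85 mm and grips with 20 to 120 N. Pads are 22 mm wide; open, the fingers measure 114 mm over their backs; the gripper's body (76 mm by 85 mm) begins 54 mm behind the grasp point. The pads swing forward as they close: fully open they stand 13 mm farther back than shut.
Start: joints at [1.242, 0.264, 1.604, -0, 1.274, -0.037], TCP at [0.194, 0.646, 0.231] pointing down, gripper open.
Joint ranges: [-2.63, 2.63], [-0.94, 2.18], [0.31, 2.57], [-1.31, 4.45], [0, 2.66], [-2.55, 2.55]. Speed limits (rad/s): [2.57, 2.57, 3.14, 3.14, 3.14, 3.14].

### API

Orientations are given as a rotation vector (axis times angle).
In Python, from workcell import status, read_camera, workorder, masks_of gives the robot as it stands.
- The arm moves only by the tool drive_tool, never from a script. Its argument "rows" is a list of rows, each a list of 7 numbers: the turn, a rotation vector about the tool's x, y, z in degrees, then the shift along the tool's x, y, z in m, then the opening, from 0 (shut) to 1 (fully open). In form: [[ax, ay, az, tx, ty, tz, claw], ...]. A call has 1 to 8 rows; each row shifts and turns the commanded pose from where the row before left it, along the tool's axes as they then stand; what a row does not reach is not made up. A row lasts 1/12 s, in which the tool goes at most 41.7 mm and 7.16 degrees, less where a joint would pass 70% of its speed; a pose out of reach is approached as far as the arm can. A call is refused whole if a number of a shift passes 0.0417 or a number of a turn 7.16, either way. A call with a gripper value outside its range is refused whole. The fingers move at their own pace and stop on an object; "force" is the grip in N (left out, the last holds). Time passes only in rows, so rows that do not move let the fingers close. It gives the time, the measured TCP pose, the force, the opening and the grip force at its end, in the units of the state.
- status.read_state(): the state, without advancing time (a new reading comes with each control period).
- read_camera(name): name is "side" or "top" or "wrist"; returns a dict with "color" (400x640x3 uint8, red, green, blue), "intrinsics" (3x3 intrinsics, pixels), "world_from_camera" (4x4, takes a point from camera to world coordinates); the wrist camera has in their place "mount" (4x4, takes a point from camera to tool coordinates, whose origin is the TCP and whose axes are the flange's). Camera axes: x right, y up, looking along -z (the intrinsics and any distortion apply to the point x, -y, -z); pixel columns grow to the right and rows downward; lengths in m; the calibration is good to about 2 mm. A picture is of the moment at which its call begins: read the wrist's pose just before it. There is no depth.
- workorder.finish_job(): hands the job in; it is judged then, once.
Trained networks look in a picture, given as the dict that the camera call returned (one of the last four; its "shot" number tells which), for a name from the list of things; names that differ only in an ending like _2 or _b are one class to them, and where a whole thing is asked for, a point or a joint stands for the part that bears it (a point fixed in the world has none). Each returns a list of dicts, best first, with "score" (0 to 1); they miss things now and then, are a little off and sometimes report something else, mostly with a low value. They report only what shows in the picture. A call takes as long as a camera call.
- masks_of(picture, name): "mask" (400x640 bool, what is visible of it) and "bbox" ([left, top, right, bottom] in pixels, round what is visible of it).
The state is a dict: "time": time; "q": joint angles; "joint_vel": joint speeds; "joint_torque": joint torques, N m; "tool_pos": TCP position; "tcp_rot": TCP orientation; "wrist_force": force on the tool from outside, world axes, zero at the start; "torque": the same for the moment, N m; "width": opening from 0.0 (shut) to 1.0 (fully open); "grip_force": force on a finger pad.
Only numpy, scipy, OpenCV 4.12 (cv2) and the standard library are available. Lean on these libraries where they do the work, as an engineer would, in place of code of your own. Each camera call takes 0.05 s, during which the arm holds its last target. There are 200 camera calls.

### The job

A handlebar end from an electric scooter is clamped in the blue bench stand; check its brake lever. From the side away from the black grip, push the silver lever in towards the grip with the outside of the fingers (do not pinch it or hook round it) until it comes up against its stop, short of the grip, and hold it there for about a second without forcing it. Then ease it back out with the fingers against it all the way, so that it does not snap back, and move clear; do not touch the grip, do not move the red thumb throttle, and leave the things lying round the stand where they are.

Things in the scene. Friction and masses are not known exactly. Their poses are not given: they have to be found in the camera images.
- stand: Fixed blue bench stand: base plate 130x120x14 mm, post, clamp (top 157 mm up). Origin: centre of the underside, on the work surface, z up. It holds a level bar along its y axis, 130 mm above the origin, y = -50 to +212 mm. Brake lever on the bar's -x side, which faces the robot; it is pressed in towards +x. Lever pivot at (-80, 50, 130) mm; its black perch reaches up to 149 mm.
- grip: Black rubber hand grip on the bar, fixed, radius 16 mm (18.5 mm at its end flanges), from y = 92 to 210 mm in the stand's frame, axis 130 mm up. Its origin and axes coincide with the stand's. Not to be touched.
- brake_lever (a joint): Silver lever: straight blade 10 mm thick, 122 to 138 mm above the surface, with a 20 mm ball 132 mm from its upright pivot. Rad: 0 = fully out (blade parallel to the bar, centreline 80 mm from the bar's axis), 0.30 = at its firm stop, ball still 15 mm short of the grip. Sprung outwards: 105 mm from the pivot about 2 N starts it, 5 N brings it to the stop; over 40 N is forcing it.
- lever_press (a point): Place to push: on the blade's outer face (away from the bar), 105 mm from the pivot, mid height of the blade (130 mm up). It moves about 31 mm from fully out to the stop. Axes turn with the lever: y along the blade to its ball, x from the outer face into the bar side, z up.
- throttle (a joint): Small red thumb paddle of the throttle on the far (+x) side, below the bar, about 80 mm along the stand's y, 105 to 125 mm above the surface. Rad, 0 = released, 0.6 = fully down. To be left alone.
- side_cutters: Side cutters with red handles, 138 x 53 x 13 mm, lying loose in front of the stand; origin centre of the underside. Bystander.
- relay_orange: Orange relay, 28 x 30 x 36 mm, standing loose in front of the stand; origin centre of the underside. Bystander.
- tape_yellow: Yellow tape roll, 64 mm wide, 18 mm high, lying under the grip; origin centre of the underside. Bystander.
- usb_stick: Black memory stick, 54 x 17 x 8 mm, lying behind the bar; origin centre of the underside. Bystander.

How it is judged:
By the outcome, as a careful person would: the job done as asked, in the order asked, and still so for the second after the job is handed in, with the robot touching nothing.
It also fails if it takes over 42 s, if anything falls off the work surface, if the arm or the gripper's body presses on something with over 40 N, if the wrist force passes 120 N, or if a joint passes its speed limit or range.

## Working session

There is one attempt and no reset: what is moved stays moved. The work goes in short steps, Python scripts to look and compute and a tool call to move; the robot and the scene stay as the last step left them, time stands still between calls to the robot, and variables do not carry over. Pictures are saved under pics/ and viewed, at most 10 in all, crops included, and the job is handed in when it is done.

Besides the shell and the picture viewer there is one more tool, called after "Request:" as name([rows], argument=value, ...), one row to a line, values as JSON. drive_tool: Moves the arm, as the interface text tells. Its arguments: {"type":"object","properties":{"rows":{"type":"array"},"force":{"type":"number"}},"required":["rows"]}

```bash
mkdir -p pics; cat > h.py <<'E'
import numpy as np, cv2
from workcell import status, read_camera, workorder, masks_of
def save(p,n): cv2.imwrite('pics/'+n,p['color'][:,:,::-1])
E
python3 - <<'E'
from h import *
s=status.read_state(); print({k:np.round(v,3).tolist() for k,v in s.items()})
for c in ('top','side'):
    p=read_camera(c); save(p,c+'0.png'); np.savez(c+'0.npz',K=p['intrinsics'],T=p['world_from_camera'])
    print(c,p['intrinsics'].tolist(),np.round(p['world_from_camera'],4).tolist(),[k for k in p])
    for n in ('stand','grip','brake_lever','side_cutters','relay_orange','tape_yellow','usb_stick','throttle'):
        for m in masks_of(p,n)[:2]:
            ys,xs=np.nonzero(m['mask']); r=cv2.minAreaRect(np.c_[xs,ys].astype(np.float32))
            print(n,round(m['score'],2),m['bbox'],np.round(r[0],1),np.round(r[1],1),round(r[2],1), len(xs))
            np.save(f'{c}_{n}.npy',m['mask']) if m is masks_of else None
E
```

```text
{'time': 0.0, 'q': [1.242, 0.265, 1.605, -0.0, 1.274, -0.037], 'joint_vel': [-0.001, -0.001, -0.0, 0.001, 0.001, -0.001], 'joint_torque': [-0.001, -51.512, -36.731, 0.0, 0.013, 0.0], 'tool_pos': [0.194, 0.646, 0.23], 'tcp_rot': [-0.457, -3.108, 0.003], 'wrist_force': [0.332, -0.891, -0.38], 'torque': [0.004, 0.019, -0.075], 'grip_force': 0.0, 'width': 1.0}
top [[484.206869488518, 0.0, 313.68619936502085], [0.0, 484.206869488518, 201.71551508075203], [0.0, 0.0, 1.0]] [[0.0265, 0.9916, -0.1269, 0.473], [-0.9996, 0.0278, 0.0085, 0.0695], [0.0119, 0.1266, 0.9919, 0.943], [0.0, 0.0, 0.0, 1.0]] ['color', 'intrinsics', 'world_from_camera', 'shot']
stand 0.86 [273.8, 160.0, 426.7, 245.8] [349.7 202.2] [ 82.6 155.2] 88.5 6548
grip 0.92 [275.0, 181.9, 345.1, 205.0] [307.5 191.7] [20.5 71.1] 89.1 1392
brake_lever 0.72 [282.7, 234.4, 364.8, 247.7] [324. 240.] [10. 78.] 90.0 526
side_cutters 0.8 [299.8, 239.6, 331.2, 310.9] [314.3 275.1] [27.5 68.8] 5.7 822
relay_orange 0.69 [378.8, 253.2, 400.4, 269.2] [388.2 261.1] [17.7 16.1] 15.9 271
tape_yellow 0.52 [274.2, 200.9, 306.3, 215.8] [290.2 209.3]
[... 479 characters left out ...]
, 0.0, 0.0, 1.0]] ['color', 'intrinsics', 'world_from_camera', 'shot']
stand 0.56 [273.9, 162.7, 390.1, 318.1] [332.8 239.3] [154.3  78.5] 72.9 7301
grip 0.6 [305.5, 168.2, 339.2, 203.1] [320.5 180.2] [34.1 17.6] 60.3 541
brake_lever 0.79 [275.9, 177.7, 296.3, 225.7] [286.3 200.9] [48.7 10.1] 70.6 293
side_cutters 0.67 [219.4, 242.7, 291.0, 262.1] [255.1 251.8] [17.7 70.4] 87.4 735
relay_orange 0.62 [268.4, 275.8, 284.5, 305.3] [277.5 291. ] [26. 17.] 90.0 436
tape_yellow 0.51 [306.6, 225.0, 327.8, 243.0] [317.2 232.3] [15.6 21.2] 84.3 273
tape_yellow 0.33 [308.3, 164.8, 339.0, 200.7] [321.  180.5] [36.8 18.4] 60.3 606
throttle 0.45 [348.4, 201.8, 367.4, 208.6] [355.5 204.5] [17.  5.] 0.0 78
```

```bash
cat >> h.py <<'E'
def back(p,uv,z):
    K,T=p['intrinsics'],p['world_from_camera']; uv=np.atleast_2d(uv).astype(float)
    d=np.c_[(uv[:,0]-K[0,2])/K[0,0],-(uv[:,1]-K[1,2])/K[1,1],-np.ones(len(uv))]@T[:3,:3].T
    return T[:3,3]+d*((z-T[2,3])/d[:,2])[:,None]
def proj(p,X):
    K,T=p['intrinsics'],p['world_from_camera']; c=(np.atleast_2d(X)-T[:3,3])@T[:3,:3]
    return np.c_[K[0,2]+K[0,0]*c[:,0]/-c[:,2],K[1,2]+K[1,1]*c[:,1]/c[:,2]]
E
python3 - <<'E'
from h import *
p=read_camera('top'); s=read_camera('side')
for n,z in (('grip',.13),('brake_lever',.134),('stand',.157),('side_cutters',.01),('relay_orange',.036),('tape_yellow',.018)):
    m=masks_of(p,n)[0]['mask']; ys,xs=np.nonzero(m); w=back(p,np.c_[xs,ys],z)[:,:2]
    c,sz,a=cv2.minAreaRect((w*1000).astype(np.float32)); 
    l=cv2.fitLine((w*1000).astype(np.float32),cv2.DIST_HUBER,0,.01,.01).ravel()
    print(n,np.round(c,1),np.round(sz,1),round(a,1),'line',np.round(l,3),'box',np.round(w.min(0),3),np.round(w.max(0),3))
a=cv2.resize(p['color'][120:320,230:470],None,fx=3,fy=3,interpolation=2)[:,:,::-1]; cv2.imwrite('pics/t1.png',a[:600])
b=cv2.resize(s['color'][130:330,200:420],None,fx=3,fy=3,interpolation=2)[:,:,::-1]; cv2.imwrite('pics/s1.png',b[:600])
E
```

```text
grip [593.5  72.6] [ 32.7 119. ] 2.5 line [ 3.3000e-02 -9.9900e-01  5.9347e+02  7.3008e+01] box [0.575 0.013] [0.612 0.132]
brake_lever [513.5  43.7] [ 18.3 130.2] 1.5 line [ 4.60000e-02 -9.99000e-01  5.14834e+02  4.45640e+01] box [ 0.503 -0.021] [0.523 0.109]
stand [576.    3.2] [137.9 255.5] 3.0 line [2.30000e-02 1.00000e+00 5.83324e+02 3.40900e+00] box [ 0.502 -0.123] [0.645 0.132]
side_cutters [451.4  53.5] [126.4  53.6] 1.3 line [ 9.64000e-01 -2.66000e-01  4.45017e+02  5.05500e+01] box [0.388 0.027] [0.515 0.081]
relay_orange [481.2 -79.7] [32.6 29.9] 74.5 line [ 2.06000e-01 -9.79000e-01  4.81188e+02 -7.96660e+01] box [ 0.465 -0.096] [ 0.496 -0.063]
tape_yellow [575.6 105.4] [26.2 56. ] 4.2 line [ 1.42000e-01 -9.90000e-01  5.75446e+02  1.04039e+02] box [0.562 0.078] [0.59  0.134]
```

View pics/t1.png

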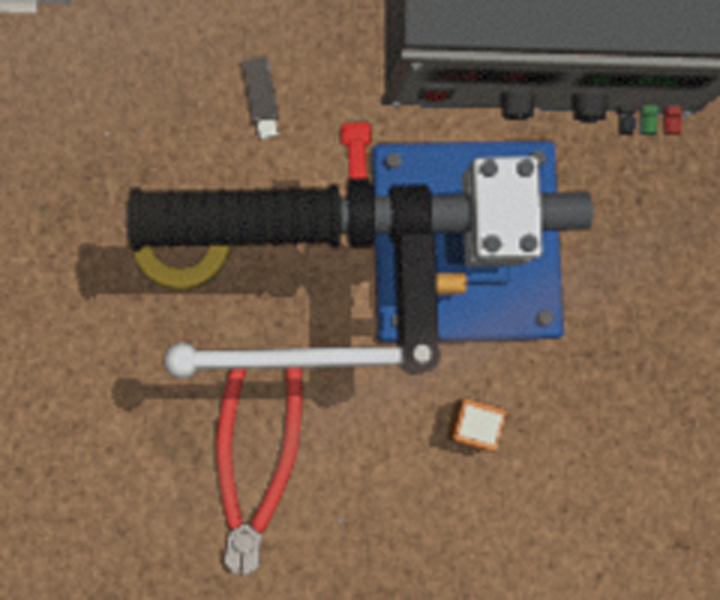

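View pics/s1.png

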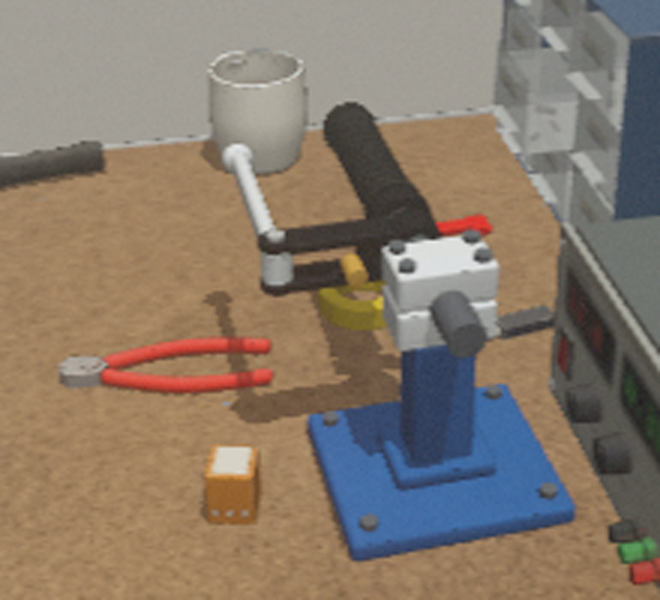

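The top view shows the stand with the bar running left. The lever ball is at full-image px (290,240), the pivot at (371,238), and the cutters lie under the blade. The side view agrees, with the lever fully out. The stand's yaw is about 2.2° and the press point is near (0.508, 0.074, 0.13). I'll check the rest of the top view for obstacles and start turning the tool.

View pics/top0.png

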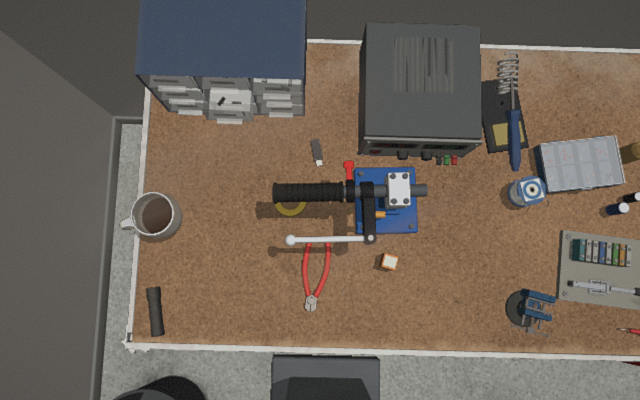

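Request:
drive_tool([
  [0, 0, -6.5, 0, 0, 0, 0],
  [0, 0, -6.5, 0, 0, 0, 0],
  [0, 0, -6, 0, 0, 0, 0],
  [0, 0, 0, 0, 0, 0, 0],
], force=30)

```text
time: 1.63
tool_pos: [0.1942, 0.6465, 0.2313]
tcp_rot: [-0.067, 3.141, -0.0]
wrist_force: [-0.3, 0.1, 0.8]
width: 0.452
grip_force: 0.0
```

The top view shows the mug at px (155,215), well off my path. The route across is clear.

Request:
drive_tool([
  [0, 0, 0, -0.01, -0.024, 0, 0],
  [0, 0, 0, -0.01, -0.024, 0, 0],
  [0, 0, 0, -0.01, -0.024, 0, 0],
  [0, 0, 0, -0.01, -0.024, 0, 0],
  [0, 0, 0, -0.01, -0.024, 0, 0],
  [0, 0, 0, -0.01, -0.024, 0, 0],
  [0, 0, 0, -0.01, -0.024, 0, 0],
  [0, 0, 0, -0.01, -0.024, 0, 0],
])

```text
time: 2.3
tool_pos: [0.2821, 0.4566, 0.2314]
tcp_rot: [-0.058, 3.141, 0.0]
wrist_force: [0.4, -0.3, 0.2]
width: -0.002
grip_force: 0.0
```

Request:
drive_tool([
  [0, 0, 0, -0.01, -0.024, 0, 0],
  [0, 0, 0, -0.01, -0.024, 0, 0],
  [0, 0, 0, -0.01, -0.024, 0, 0],
  [0, 0, 0, -0.01, -0.024, 0, 0],
  [0, 0, 0, -0.01, -0.024, 0, 0],
  [0, 0, 0, -0.01, -0.024, 0, 0],
  [0, 0, 0, -0.01, -0.024, 0, 0],
  [0, 0, 0, -0.01, -0.024, 0, 0],
])

```text
time: 2.97
tool_pos: [0.3697, 0.268, 0.2316]
tcp_rot: [-0.058, 3.14, 0.001]
wrist_force: [0.3, 0.2, 0.9]
width: 0.003
grip_force: 0.0
```

Request:
drive_tool([
  [0, 0, 0, -0.01, -0.024, 0, 0],
  [0, 0, 0, -0.01, -0.024, 0, 0],
  [0, 0, 0, -0.01, -0.024, 0, 0],
  [0, 0, 0, -0.01, -0.024, 0, 0],
  [0, 0, 0, -0.01, -0.024, 0, 0],
  [0, 0, 0, -0.01, -0.024, 0, 0],
  [0, 0, 0, -0.01, -0.024, 0, 0],
  [0, 0, 0, 0, 0, 0, 0],
])

```text
time: 3.63
tool_pos: [0.4476, 0.1007, 0.2316]
tcp_rot: [-0.052, 3.14, -0.003]
wrist_force: [0.7, 0.9, -0.1]
width: -0.001
grip_force: 0.0
```

Request:
drive_tool([
  [0, 0, 0, -0.008, -0.013, 0, 0],
  [0, 0, 0, -0.008, -0.013, 0.02, 0],
  [0, 0, 0, 0, 0, 0.02, 0],
  [0, 0, 0, 0, 0, 0.02, 0],
  [0, 0, 0, 0, 0, 0.02, 0],
  [0, 0, 0, 0, 0, 0.02, 0],
  [0, 0, 0, 0, 0, 0.016, 0],
  [0, 0, 0, 0, 0, 0, 0],
])

```text
time: 4.3
tool_pos: [0.4597, 0.0788, 0.1117]
tcp_rot: [0.059, -3.134, 0.001]
wrist_force: [-1.5, -0.9, -0.3]
width: 0.001
grip_force: 0.0
```

```bash
python3 - <<'E'
from h import *
s=status.read_state(); print(s['tool_pos'],s['tcp_rot'],s['wrist_force'])
p=read_camera('side'); t=read_camera('top')
a=[cv2.resize(i['color'][r:r+100,c:c+130],None,fx=3,fy=3,interpolation=2)[:,:,::-1] for i,r,c in ((p,150,230),(t,180,260))]
cv2.imwrite('pics/pre.png',np.hstack(a))
E
```

```text
[0.45972535 0.07881838 0.11172901] [ 5.87979886e-02 -3.13402346e+00  6.26666651e-04] [-1.4540182  -0.89135632 -0.32372533]
```

View pics/pre.png

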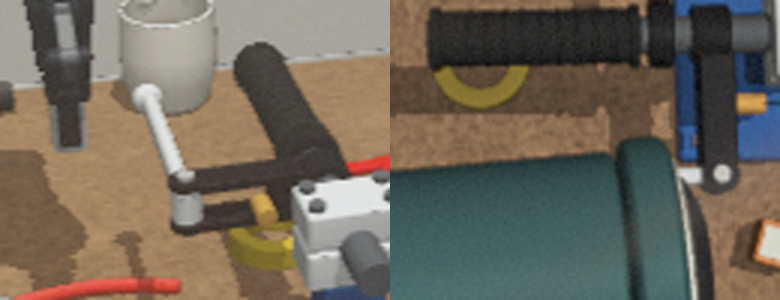

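Left half (side view): the shut fingertips at about (70,145) stand clear of the ball at (145,97). Right half (top view): the arm hides the blade. Now closing in.

Request:
drive_tool([
  [0, 0, 0, -0.008, -0.002, 0, 0],
  [0, 0, 0, -0.008, -0.002, 0, 0],
  [0, 0, 0, -0.006, 0, 0, 0],
  [0, 0, 0, -0.003, 0, 0, 0],
  [0, 0, 0, 0, 0, 0, 0],
])

```text
time: 4.82
tool_pos: [0.4899, 0.0757, 0.1162]
tcp_rot: [-0.062, 3.139, 0.0]
wrist_force: [0.4, -0.5, -0.0]
width: 0.001
grip_force: 0.0
```

Request:
drive_tool([
  [0, 0, 0, -0.002, 0, 0, 0],
  [0, 0, 0, -0.002, 0, 0, 0],
  [0, 0, 0, -0.002, 0, 0, 0],
  [0, 0, 0, 0, 0, 0, 0],
])

```text
time: 5.15
tool_pos: [0.4944, 0.076, 0.1153]
tcp_rot: [-0.063, 3.141, -0.0]
wrist_force: [0.9, -0.7, -0.3]
width: -0.002
grip_force: 0.0
```

Request:
drive_tool([
  [0, 0, 0, -0.001, 0, 0, 0],
  [0, 0, 0, -0.001, 0, 0, 0],
  [0, 0, 0, 0, 0, 0, 0],
])

```text
time: 5.4
tool_pos: [0.4962, 0.076, 0.1153]
tcp_rot: [-0.063, 3.141, -0.0]
wrist_force: [-0.7, -0.2, 0.2]
width: 0.005
grip_force: 0.0
```

Request:
drive_tool([
  [0, 0, 0, -0.001, 0, 0, 0],
  [0, 0, 0, -0.001, 0, 0, 0],
  [0, 0, 0, 0, 0, 0, 0],
])

```text
time: 5.65
tool_pos: [0.4978, 0.0761, 0.1152]
tcp_rot: [0.062, -3.14, -0.0]
wrist_force: [-1.5, 0.3, 0.6]
width: -0.004
grip_force: 0.9
```

Request:
drive_tool([
  [0, 0, 1, -0.0018, 0.0003, 0, 0],
  [0, 0, 1, -0.0018, 0.0003, 0, 0],
  [0, 0, 1, -0.0018, 0.0003, 0, 0],
  [0, 0, 1, -0.0018, 0.0003, 0, 0],
  [0, 0, 0, 0, 0, 0, 0],
])

```text
time: 6.07
tool_pos: [0.5054, 0.0774, 0.1151]
tcp_rot: [-0.049, -3.141, 0.0]
wrist_force: [-3.1, -1.3, 0.5]
width: -0.004
grip_force: 1.2
```

Request:
drive_tool([
  [0, 0, 1, -0.0018, 0.0003, 0, 0],
  [0, 0, 1, -0.0018, 0.0003, 0, 0],
  [0, 0, 1, -0.0018, 0.0003, 0, 0],
  [0, 0, 1, -0.0018, 0.0003, 0, 0],
  [0, 0, 1, -0.0018, 0.0003, 0, 0],
  [0, 0, 1, -0.0018, 0.0003, 0, 0],
  [0, 0, 1, -0.0018, 0.0003, 0, 0],
  [0, 0, 0, 0, 0, 0, 0],
])

```text
time: 6.73
tool_pos: [0.5181, 0.0783, 0.1151]
tcp_rot: [-0.241, -3.132, 0.001]
wrist_force: [-3.3, -2.2, 0.1]
width: 0.002
grip_force: 1.6
```

Request:
drive_tool([
  [0, 0, 1, -0.0018, 0.0003, 0, 0],
  [0, 0, 1, -0.0018, 0.0003, 0, 0],
  [0, 0, 1, -0.0018, 0.0003, 0, 0],
  [0, 0, 0, 0, 0, 0, 0],
])

```text
time: 7.07
tool_pos: [0.5236, 0.0783, 0.1151]
tcp_rot: [-0.323, -3.125, 0.0]
wrist_force: [-4.5, -2.7, 1.6]
width: 0.004
grip_force: 1.8
```

Request:
drive_tool([
  [0, 0, 1, -0.0018, 0.0003, 0, 0],
  [0, 0, 0.5, -0.0009, 0.0001, 0, 0],
  [0, 0, 0, 0, 0, 0, 0],
])

```text
time: 7.32
tool_pos: [0.5261, 0.0782, 0.1151]
tcp_rot: [-0.362, -3.12, 0.0]
wrist_force: [-4.3, -2.2, 1.7]
width: -0.003
grip_force: 1.9
```

Request:
drive_tool([
  [0, 0, 0.5, -0.001, 0.0001, 0, 0],
  [0, 0, 0, 0, 0, 0, 0],
])

```text
time: 7.48
tool_pos: [0.5271, 0.0781, 0.1151]
tcp_rot: [-0.376, -3.119, 0.0]
wrist_force: [-5.3, -1.6, -1.0]
width: -0.003
grip_force: 2.0
```

Request:
drive_tool([
  [0, 0, 0.5, -0.001, 0.0001, 0, 0],
  [0, 0, 0, 0, 0, 0, 0],
])

```text
time: 7.65
tool_pos: [0.5281, 0.078, 0.1151]
tcp_rot: [-0.389, -3.117, 0.0]
wrist_force: [-5.1, -2.9, -1.5]
width: -0.001
grip_force: 2.0
```

Request:
drive_tool([
  [0, 0, 0, -0.0008, 0, 0, 0],
  [0, 0, 0, 0, 0, 0, 0],
])

```text
time: 7.82
tool_pos: [0.5289, 0.0779, 0.1151]
tcp_rot: [-0.389, -3.117, -0.0]
wrist_force: [-4.3, -1.4, -0.3]
width: -0.001
grip_force: 2.1
```

Request:
drive_tool([
  [0, 0, 0, -0.0008, 0, 0, 0],
  [0, 0, 0, 0, 0, 0, 0],
])

```text
time: 7.98
tool_pos: [0.5297, 0.0777, 0.1152]
tcp_rot: [-0.389, -3.117, -0.0]
wrist_force: [-4.1, -1.3, -0.5]
width: -0.001
grip_force: 2.1
```

Request:
drive_tool([
  [0, 0, 0, -0.0008, 0, 0, 0],
  [0, 0, 0, 0, 0, 0, 0],
])

```text
time: 8.15
tool_pos: [0.5305, 0.0776, 0.1152]
tcp_rot: [-0.389, -3.117, -0.0]
wrist_force: [-4.3, -1.2, -1.0]
width: 0.005
grip_force: 2.3
```

Request:
drive_tool([
  [0, 0, 0, -0.0008, 0, 0, 0],
  [0, 0, 0, 0, 0, 0, 0],
])

```text
time: 8.32
tool_pos: [0.5308, 0.0774, 0.1152]
tcp_rot: [-0.389, -3.116, -0.001]
wrist_force: [-6.0, 0.2, 0.1]
width: 0.005
grip_force: 2.9
```

Request:
drive_tool([
  [0, 0, 0, -0.0008, 0, 0, 0],
  [0, 0, 0, 0, 0, 0, 0],
])

```text
time: 8.48
tool_pos: [0.5309, 0.0774, 0.1151]
tcp_rot: [-0.389, -3.115, -0.001]
wrist_force: [-7.7, 0.2, 1.8]
width: 0.002
grip_force: 3.9
```

The TCP has stopped advancing and the force is rising, so the lever is on its stop. I'll add a touch more, hold, and take a look.

Request:
drive_tool([
  [0, 0, 0, -0.0008, 0, 0, 0],
  [0, 0, 0, 0, 0, 0, 0],
  [0, 0, 0, 0, 0, 0, 0],
  [0, 0, 0, 0, 0, 0, 0],
  [0, 0, 0, 0, 0, 0, 0],
  [0, 0, 0, 0, 0, 0, 0],
  [0, 0, 0, 0, 0, 0, 0],
  [0, 0, 0, 0, 0, 0, 0],
])

```text
time: 9.15
tool_pos: [0.531, 0.0774, 0.1151]
tcp_rot: [-0.389, -3.113, -0.001]
wrist_force: [-9.3, 1.0, 3.1]
width: 0.0
grip_force: 4.9
```

```bash
python3 - <<'E'
from h import *
p=read_camera('side'); 
cv2.imwrite('pics/hold.png',cv2.resize(p['color'][130:250,220:400],None,fx=3,fy=3,interpolation=2)[:,:,::-1])
E
```

```text
(no output)
```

View pics/hold.png

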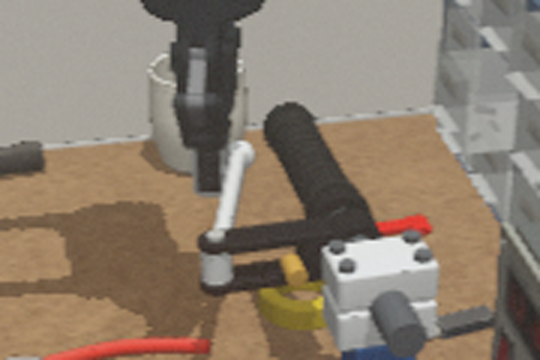

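The side view shows the fingers at (207,175) against the blade's outer face, and the ball at (240,152) short of the grip. The force is about 9 N. I'll hold a little longer, then retrace.

Request:
drive_tool([
  [0, 0, 0, 0, 0, 0, 0],
  [0, 0, 0, 0, 0, 0, 0],
  [0, 0, 0, 0, 0, 0, 0],
  [0, 0, 0, 0, 0, 0, 0],
  [0, 0, 0, 0, 0, 0, 0],
])

```text
time: 9.62
tool_pos: [0.531, 0.0774, 0.1151]
tcp_rot: [-0.389, -3.113, -0.001]
wrist_force: [-9.8, 1.0, 3.2]
width: -0.001
grip_force: 4.9
```

Request:
drive_tool([
  [0, 0, 0, 0.001, 0, 0, 0],
  [0, 0, 0, 0.001, 0, 0, 0],
  [0, 0, 0, 0.001, 0, 0, 0],
  [0, 0, 0, 0.001, 0, 0, 0],
  [0, 0, -0.5, 0.001, -0.0001, 0, 0],
  [0, 0, -0.5, 0.001, -0.0001, 0, 0],
  [0, 0, -0.5, 0.001, -0.0001, 0, 0],
])

```text
time: 10.2
tool_pos: [0.5259, 0.0781, 0.1152]
tcp_rot: [-0.346, -3.122, 0.0]
wrist_force: [-4.2, -0.6, -1.9]
width: -0.001
grip_force: 1.9
```

Request:
drive_tool([
  [0, 0, -1, 0.0018, -0.0003, 0, 0],
  [0, 0, -1, 0.0018, -0.0003, 0, 0],
  [0, 0, -1, 0.0018, -0.0003, 0, 0],
  [0, 0, -1, 0.0018, -0.0003, 0, 0],
  [0, 0, -1, 0.0018, -0.0003, 0, 0],
  [0, 0, -1, 0.0018, -0.0003, 0, 0],
])

```text
time: 10.7
tool_pos: [0.5151, 0.0784, 0.1154]
tcp_rot: [0.181, 3.136, 0.0]
wrist_force: [-3.6, -1.2, -2.6]
width: -0.003
grip_force: 1.5
```

Request:
drive_tool([
  [0, 0, -1, 0.0018, -0.0003, 0, 0],
  [0, 0, -1, 0.0018, -0.0003, 0, 0],
  [0, 0, -1, 0.0018, -0.0003, 0, 0],
  [0, 0, -1, 0.0018, -0.0003, 0, 0],
  [0, 0, -1, 0.0018, -0.0003, 0, 0],
])

```text
time: 11.12
tool_pos: [0.5061, 0.0777, 0.1154]
tcp_rot: [0.044, 3.141, 0.0]
wrist_force: [-2.0, -1.0, -1.3]
width: 0.001
grip_force: 1.2
```

Request:
drive_tool([
  [0, 0, -1, 0.0015, -0.0003, 0, 0],
  [0, 0, -1, 0.0015, -0.0003, 0, 0],
  [0, 0, -1, 0.0015, -0.0003, 0, 0],
  [0, 0, -1, 0.0015, -0.0003, 0, 0],
  [0, 0, 0, 0, 0, 0, 0],
])

```text
time: 11.53
tool_pos: [0.4999, 0.0766, 0.1155]
tcp_rot: [-0.064, 3.141, 0.001]
wrist_force: [-2.1, 1.0, -2.2]
width: -0.0
grip_force: 1.1
```

Request:
drive_tool([
  [0, 0, 0, 0.0007, 0, 0, 0],
  [0, 0, 0, 0.0007, 0, 0, 0],
  [0, 0, 0, 0.0007, 0, 0, 0],
  [0, 0, 0, 0.0007, 0, 0, 0],
  [0, 0, 0, 0.0007, 0, 0, 0],
  [0, 0, 0, 0.0007, 0, 0, 0],
  [0, 0, 0, 0, 0, 0, 0],
])

```text
time: 12.12
tool_pos: [0.4965, 0.0762, 0.1158]
tcp_rot: [-0.063, 3.139, -0.0]
wrist_force: [0.1, -0.9, 0.5]
width: -0.001
grip_force: 0.0
```

The force is now zero and the lever is fully out. Moving clear.

Request:
drive_tool([
  [0, 0, 0, 0.001, 0, 0, 0],
  [0, 0, 0, 0.002, 0, 0, 0],
  [0, 0, 0, 0.006, 0, 0, 0],
  [0, 0, 0, 0.012, 0, 0, 0],
  [0, 0, 0, 0.015, 0, 0, 0],
  [0, 0, 0, 0.01, 0, -0.015, 0],
  [0, 0, 0, 0, 0, -0.025, 0],
  [0, 0, 0, 0, 0, -0.03, 0],
])

```text
time: 12.78
tool_pos: [0.4459, 0.0741, 0.1835]
tcp_rot: [0.063, -3.135, 0.001]
wrist_force: [-0.2, -0.3, -0.2]
width: 0.004
grip_force: 0.0
```

Request:
drive_tool([
  [0, 0, 0, 0, 0.02, -0.03, 0],
  [0, 0, 0, 0, 0.03, -0.015, 0],
  [0, 0, 0, 0, 0.035, 0, 0],
  [0, 0, 0, 0, 0.035, 0, 0],
  [0, 0, 0, 0, 0.035, 0, 0],
  [0, 0, 0, 0, 0.03, 0, 0],
  [0, 0, 0, 0, 0.01, 0, 0],
  [0, 0, 0, 0, 0, 0, 0],
])

```text
time: 13.45
tool_pos: [0.4409, 0.2708, 0.23]
tcp_rot: [0.068, -3.14, 0.0]
wrist_force: [0.3, -0.9, 0.3]
width: -0.001
grip_force: 0.0
```

```bash
python3 - <<'E'
from h import *
t=read_camera('top'); p=read_camera('side')
for c in (t,p):
  for n in ('brake_lever','side_cutters','relay_orange'):
    m=masks_of(c,n); print(n,m[0]['bbox'] if m else None)
a=[cv2.resize(i['color'][r:r+200,c:c+200],None,fx=2,fy=2,interpolation=2)[:,:,::-1] for i,r,c in ((p,130,210),(t,120,250))]
cv2.imwrite('pics/end.png',np.hstack(a))
E
```

```text
brake_lever None
side_cutters None
relay_orange [379.5, 251.2, 401.0, 270.5]
brake_lever [276.2, 176.7, 297.8, 225.1]
side_cutters [219.6, 244.2, 293.4, 263.4]
relay_orange [268.8, 275.2, 285.4, 308.8]
```

View pics/end.png

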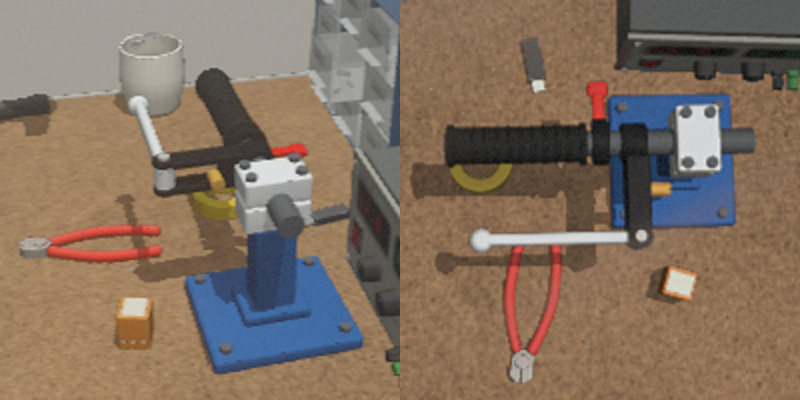

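The lever is fully out again, with its ball at (138,105) in the side view and (481,240) in the top view. The cutters, relay, tape and memory stick are where they were, and the arm is clear.

```bash
python3 -c "
from workcell import workorder; print(workorder.finish_job())"
```

```text
the job is handed in; nothing more can be done
None
```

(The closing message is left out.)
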